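# Put the bedside alarm later

## Robot

A 7-joint arm with a two-finger parallel gripper is mounted at the origin on the work surface. World frame = base frame: x ahead of the robot, y to its left, z up, the work surface at z = 0. Lengths are in m, angles in rad, forces in N, time in s.
With the tool pointing down it reaches from about 0.425 to 0.875 m from the base axis. Payload 4.7 kg.
Tool frame: the origin (TCP) lies on the centre line of the jaws, within the pads' length; the fingertips stand 19 mm ahead of it and the grasp point (between the pads) is the TCP; x points along the fingers, z is the direction in which the jaws open and shut, and the axes are right-handed (so a half turn about x gives the same grasp; the last joint's range is limited). The gripper opens to 87 mm and grips with 3 to 60 N. Pads are 19 mm wide; open, the fingers measure 117 mm over their backs; the gripper's body (75 mm by 190 mm) begins 51 mm behind the grasp point.
Start: joints at [1.296, 0.321, -0.07, 1.45, 0.023, 1.371, -0.057], TCP at [0.185, -0.623, 0.242] pointing down, gripper open.
Joint ranges: [-2.86, 2.86], [-0.3, 2.09], [-1.38, 1.24], [0.06, 2.45], [-1.56, 4.7], [0.09, 2.05], [-2.69, 2.69]. Speed limits (rad/s): [2.57, 2.57, 3.14, 3.14, 3.14, 3.14, 3.14].

## Interface

Orientations are given as a rotation vector (axis times angle).
In Python, from bench import get_state, get_image, camera_info, close_job gives the robot as it stands.
- The arm moves only by the tool jog_arm, never from a script. Its argument "targets" is a list of rows, each a list of 7 numbers: the turn, a rotation vector about the tool's x, y, z in degrees, then the shift along the tool's x, y, z in cm, then the finger opening in cm, from 0 to 8.7. In form: [[wx, wy, wz, tx, ty, tz, jaw], ...]. A call has 1 to 10 rows; each row shifts and turns the commanded pose from where the row before left it, along the tool's axes as they then stand; what a row does not reach is not made up. A row lasts 1/8 s, in which the tool goes at most 62.5 mm and 10.7 degrees, less where a joint would pass 70% of its speed; a pose out of reach is approached as far as the arm can. A call is refused whole if a number of a shift passes 6.25 or a number of a turn 10.7, either way. A call with a gripper value outside its range is refused whole. The fingers move at their own pace and stop on an object; "squeeze" is the grip in N (left out, the last holds). Time passes only in rows, so rows that do not move let the fingers close. It gives the time, the measured TCP pose, the force and the opening at its end, in the units of the state.
- get_state(): the state, without advancing time (a new reading comes with each control period).
- get_image(name): name is "scene" or "top" or "wrist"; returns (picture, depth): 420x560x3 uint8, red, green, blue; 420x560 float32, m along the optical axis (not along the pixel's ray), 0 where there is no reading.
- camera_info(name): a dict with "intrinsics" (3x3 intrinsics, pixels), "k1" (the pictures are not rectified: a ray, as slopes to the right and down, at radius r is drawn at 1 + k1 r^2 times it, then the intrinsics apply), "world_from_camera" (4x4, takes a point from camera to world coordinates); the wrist camera has in their place "mount" (4x4, takes a point from camera to tool coordinates, whose origin is the TCP and whose axes are the tool frame's). Camera axes: x right, y up, looking along -z (the intrinsics and any distortion apply to the point x, -y, -z); pixel columns grow to the right and rows downward; lengths in m; the calibration is good to about 2 mm. A picture is of the moment at which its call begins: read the wrist's pose just before it. camera_info takes no time and is no camera call.
- close_job(): hands the job in, once; it reports no verdict.
The state is a dict: "time": time; "joint_positions": joint angles; "qd": joint speeds; "joint_torque": joint torques, N m; "position": TCP position; "tool_rot": TCP orientation; "ft_force": force on the tool from outside, world axes, zero at the start; "torque": the same for the moment, N m; "grip_width": opening from 0.0 (shut) to 1.0 (fully open).
Only numpy, scipy, OpenCV 4.12 (cv2) and the standard library are available. Lean on these libraries where they do the work, as an engineer would, in place of code of your own. Each camera call takes 0.05 s, during which the arm holds its last target.

## Task

Put the alarm of the bedside clock radio later with four light fingertip taps on its top, in this order: push down the front (display side) end of the rocker switch, which selects alarm setting; press the large round hour key; press the small round minute key; then push the rear end of the rocker down again so that the clock runs on. Press no other key, and never the hour or minute key while the rocker is at its running position. Tap gently without lifting, tilting or shoving the clock, and leave the things on and around it where they are.

Things in the scene. Friction and masses are not known exactly. Their poses are not given: they have to be found in the camera images.
- clock: Loose white clock radio, 0.9 kg, 130 (x) by 250 (y) by 55 mm high. Origin: centre of its underside. -x is the front with the display, +y the left for a person facing it. Grey keys on its flat top (the deck), x, y in mm in its frame: rocker pivot 0, +98; hour key +20, +36; minute key +20, -26; square key +26, -90; snooze bar -36, +8. Turned up to 0.55 rad about the vertical.
- hour_key_top (a point): Centre of the upper face of the hour key: the larger round grey key, 28 mm across, its face 10 mm above the deck (65 mm above the table) when released.
- hour_key (a joint): Travel of the hour key in m: 0 released, 0.008 fully down. Spring: it starts to move at 1 N, is half down at 4.5 N and fully down at 8 N, a hard stop; a press counts beyond 3 mm. It springs back by itself.
- minute_key_top (a point): Centre of the upper face of the minute key: the smaller round grey key, 18 mm across, its face 10 mm above the deck when released, 62 mm to the right of the hour key.
- minute_key (a joint): Travel of the minute key in m, same spring, travel and counting point as the hour key.
- rocker_front (a point): Top of the rocker switch's front facet, 19 mm from the pivot towards the display. The rocker is a grey see-saw at the left end of the deck, 45 mm long front to back, 20 mm wide; its two facets form a shallow V whose valley, at the pivot, is 5.5 mm above the deck. A raised end's edge stands 12 mm above the deck and goes down 6 mm to lie nearly level.
- rocker_rear (a point): Point on the top of the rocker's rear facet, 19 mm from the pivot away from the display side; it lies nearly level when pushed down, as at the start, and is raised after the front end was tapped.
- set_rocker (a joint): Tilt of the rocker switch in rad: -0.14 rear end fully down (clock running, as at the start), +0.14 front end fully down (alarm setting). It counts as over beyond 0.09 either way, stays where it is left, and takes 1 to 2 N at the end of a facet. It sits in a soft gasket that gives 0.3 mm per N pressed on it.
- square_key (a joint): Travel in m of the square grey key, 20 mm, at the right end of the deck (same spring, height and travel): not to be pressed.
- snooze_bar (a joint): Travel in m of the long grey snooze bar, 20 mm by 90 mm, along the front edge of the deck (same spring, height and travel): not to be pressed.
- tin: Round aluminium tin, 36 mm across, 14 mm high, standing loose on the deck near its front right corner. Origin: centre of its underside.
- mug: White mug, 80 mm across and 90 mm high, on the table near the clock. Origin: centre of its underside.
- cream_jar: Amber jar with a white lid, 60 mm across, 55 mm high, near the clock. Origin: centre of its underside.
- toy_fish: Pink and purple plastic toy fish, about 64 mm across, 73 mm high, near the clock. Origin: centre of its underside.
- glasses_case: Dark spectacle case, 62 by 155 mm, 34 mm high, beside the clock's left end. Origin: centre of its underside.
- phone: Black phone, 74 by 152 mm, 9 mm thick, lying in front of the clock. Origin: centre of its underside.
- notebook: Lilac spiral notebook, 152 by 207 mm, 11 mm thick, left of the clock. Origin: centre of its underside.
- pen: Lilac pen with a yellow cap, 142 mm long, 10 mm thick, lying on the notebook. Origin: on its underside, 4 mm from its middle.

How it is judged:
On the way, in this order (a step that is already met when the one before it is completed fails the run):
1. the rocker's front end is pushed down: alarm setting (value of joint set_rocker above 0.09 rad and value of joint each of hour_key, minute_key below 0.0015 m), for 0.05 s.
2. the large round hour key is pressed while the rocker is at alarm setting, the minute key up (value of joint set_rocker above 0.09 rad and value of joint hour_key above 0.003 m and value of joint minute_key below 0.0015 m), for 0.03 s.
3. the small round minute key is pressed while the rocker is at alarm setting, the hour key up (value of joint set_rocker above 0.09 rad and value of joint minute_key above 0.003 m and value of joint hour_key below 0.0015 m), for 0.03 s.
4. the rocker's rear end is pushed down again: the clock runs (value of joint set_rocker below -0.09 rad and value of joint each of hour_key, minute_key below 0.0015 m), for 0.05 s.
At the end, for the whole second after the job is handed in: The rocker's rear end is down again (joint below -0.09 rad), all keys are released (under 1.5 mm), the clock stands flat and at rest within 15 mm of where it was, and the tin is still on it and all other things are within 25 mm of where they were (all of step 4 and value of joint each of square_key, snooze_bar below 0.0015 m and distance of clock from where it was at the start of the episode below 0.015 m and angle between clock's own z axis and vertical below 0.05 rad and linear speed of clock below 0.02 m/s and z of tin in the frame of clock above 0.05 m and distance of each of tin, mug, cream_jar, toy_fish, glasses_case, phone, notebook, pen from where it was at the start of the episode below 0.025 m); the robot touches nothing.
It fails at once if the hour or minute key was pressed while the rocker was not at alarm setting (value of joint any of hour_key, minute_key above 0.003 m and value of joint set_rocker below 0.05 rad).
It fails at once if the square key or the snooze bar was pressed (value of joint any of square_key, snooze_bar above 0.003 m).
It fails at once if a tap was not gentle: more than 25 N on the clock (contact force between any of the fingers, the arm and clock above 25 N).
It fails at once if the clock was lifted, tilted or shoved (height (world z) of clock above 0.008 m or angle between clock's own z axis and vertical above 0.08 rad or distance of clock from where it was at the start of the episode above 0.02 m).
It fails at once if something on or around the clock was displaced (distance of any of tin, mug, cream_jar, toy_fish, glasses_case, phone, notebook, pen from where it was at the start of the episode above 0.03 m).
It also fails if it takes over 45 s, if anything falls off the work surface, if the arm or the gripper's body presses on something with over 40 N, if the wrist force passes 120 N, or if a joint passes its speed limit or range.

## Working session

There is one attempt and no reset: what is moved stays moved. The work goes in short steps, Python scripts to look and compute and a tool call to move; the robot and the scene stay as the last step left them, time stands still between calls to the robot, and variables do not carry over. Pictures are saved under pics/ and viewed, and the job is handed in when it is done.

Besides the shell and the picture viewer there is one more tool, called as name(argument=value, ...), one argument or row to a line, values as JSON. jog_arm: Moves the arm, as the interface text tells. Its arguments: {"type":"object","properties":{"targets":{"type":"array"},"squeeze":{"type":"number"}},"required":["targets"]}

```bash
mkdir -p pics; cat > h.py <<'E'
import numpy as np,cv2
from bench import *
from scipy.spatial.transform import Rotation as R
def world(name,img,dep,T=None):
    ci=camera_info(name);K=np.array(ci['intrinsics']);k1=ci['k1']
    h,w=dep.shape
    u,v=np.meshgrid(np.arange(w),np.arange(h))
    x=(u-K[0,2])/K[0,0];y=(v-K[1,2])/K[1,1]
    r0=np.hypot(x,y);r=r0.copy()
    for _ in range(20): r=r0/(1+k1*r*r)
    s=np.where(r0>0,r/np.maximum(r0,1e-9),1)
    x=x*s;y=y*s
    P=np.stack([x*dep,-y*dep,-dep],-1)
    if T is None: T=np.array(ci['world_from_camera'])
    return P@T[:3,:3].T+T[:3,3]
E
python3 - <<'E'
from h import *
s=get_state();print(s)
for n in('top','scene'):
    im,d=get_image(n);np.savez(f'{n}.npz',im=im,d=d);cv2.imwrite(f'pics/{n}0.png',im[:,:,::-1]);print(camera_info(n))
print(camera_info('wrist'))
E
```

```text
{'time': 0.0, 'joint_positions': array([ 1.29610545,  0.32182795, -0.07008215,  1.45166544,  0.0225993 ,
        1.37079323, -0.05690421]), 'qd': array([-0.00039452, -0.00164644,  0.00103885, -0.00028086,  0.00053443,
        0.00217527, -0.00069798]), 'joint_torque': array([-6.21892536e-05, -4.91287315e+01, -4.04046820e-01, -3.12527740e+01,
       -6.38960791e-02,  4.39319573e-02,  1.97041736e-04]), 'position': array([ 0.18492223, -0.62260523,  0.24046304]), 'tool_rot': array([ 0.99496989,  1.33372346, -0.99320705]), 'ft_force': array([0.42538501, 0.12362703, 0.4699308 ]), 'torque': array([ 0.03749278, -0.00723825,  0.01348278]), 'grip_width': 1.0004580720101428}
{'intrinsics': array([[530.95869015,   0.        , 272.85556028],
       [  0.        , 530.95869015, 212.98672971],
       [  0.        ,   0.        ,   1.        ]]), 'k1': -0.14037733808234573, 'world_from_camera': array([[ 0.0079301 ,  0.99036385, -0.13826263,  0.35675489],
       [-0.99996362,  0.00828854,  0.00201686,  0.13532894],
       [ 0.00314343,  0.1382416 ,  0.99039355,  1.55366169],
       [ 0.        ,  0. 
[... 351 characters left out ...]
  0.63465916,  0.97513954],
       [ 0.02367139,  0.75304744,  0.65754028,  0.96907635],
       [ 0.        ,  0.        ,  0.        ,  1.        ]])}
{'intrinsics': array([[358.48243119,   0.        , 279.86910508],
       [  0.        , 358.48243119, 215.09344437],
       [  0.        ,   0.        ,   1.        ]]), 'k1': -0.08681956252937073, 'mount': array([[ 3.60018404e-04,  2.93530055e-01, -9.55949778e-01,
        -1.43533331e-01],
       [ 1.09842900e-03,  9.55949147e-01,  2.93530275e-01,
         8.06736763e-02],
       [ 9.99999332e-01, -1.15571926e-03,  2.17373608e-05,
         7.30024371e-04],
       [ 0.00000000e+00,  0.00000000e+00,  0.00000000e+00,
         1.00000000e+00]])}
```

View pics/top0.png

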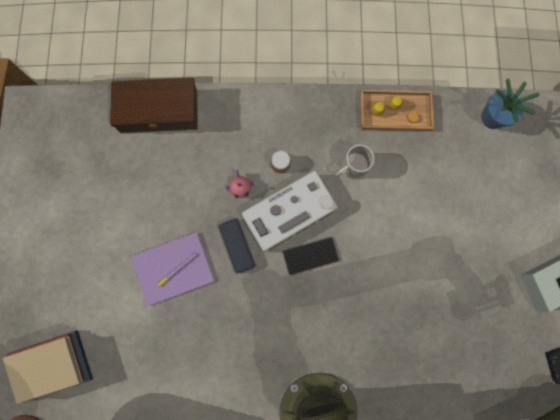

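View pics/scene0.png

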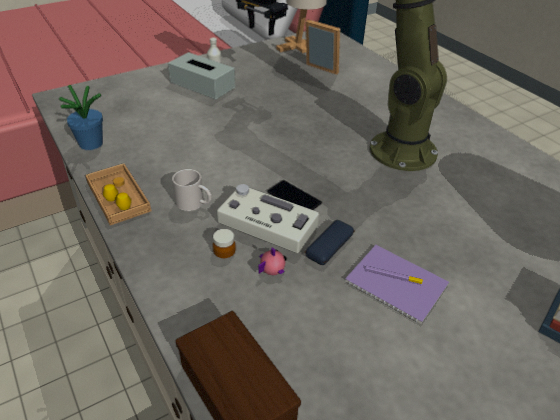

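The top view shows the clock at about (290,210), its display side facing the robot (down in the picture). The rocker is at about (260,227), the hour key at (276,211), the minute key at (295,200), and the tin at (327,202). The scene view agrees with this layout. Next I'll fit the clock's pose.

```bash
python3 - <<'E'
from h import *
z=np.load('top.npz');im,d=z['im'],z['d']
P=world('top',im,d)
np.save('Ptop.npy',P)
c=cv2.resize(im[160:270,210:390],None,fx=4.4,fy=4.4,interpolation=cv2.INTER_CUBIC)
cv2.imwrite('pics/topzoom.png',c[:,:,::-1])
# deck: height 45..60mm, white
m=(P[...,2]>0.045)&(P[...,2]<0.075);m[:, :]&=True
mm=np.zeros_like(m);mm[165:255,235:345]=m[165:255,235:345]
n,l,st,cc=cv2.connectedComponentsWithStats(mm.astype(np.uint8));i=1+np.argmax(st[1:,4]);mm=l==i
pts=P[mm];print(st[i],np.median(pts[:,2]))
r=cv2.minAreaRect(pts[:,:2].astype(np.float32));print(r)
for u,v in [(100,100),(200,380),(500,330),(320,350)]: print(P[v,u])
E
```

```text
[ 242  171   95   80 3866] 0.05666922503096883
((0.5761140584945679, 0.08502078056335449), (0.13177549839019775, 0.2508801519870758), 30.708200454711914)
[ 0.92520043  0.67393548 -0.00256119]
[0.08745744 0.33743525 0.00326221]
[ 0.22866289 -0.54354177  0.00427164]
[ 1.76044539e-01 -6.88887563e-03 -1.21322164e-04]
```

View pics/topzoom.png

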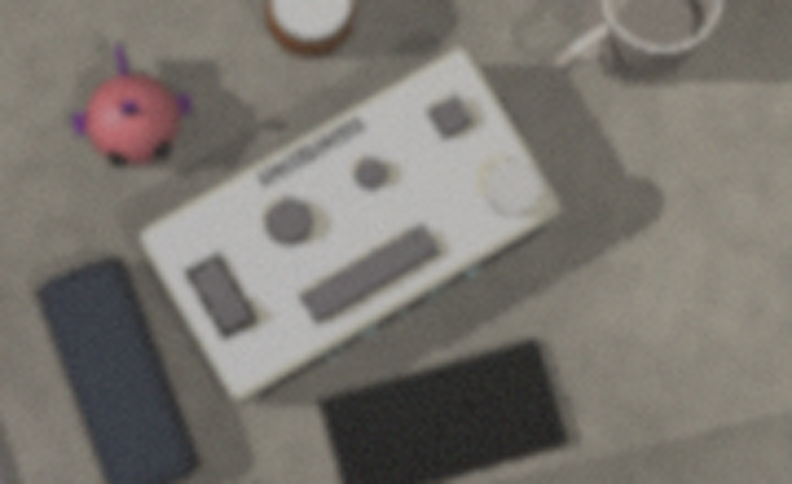

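```bash
cat >> h.py <<'E'
def goal_rot(th,sgn=1):
    # tool x down, tool z along sgn*clock y
    x=np.array([0,0,-1.]);z=sgn*np.array([-np.sin(th),np.cos(th),0]);y=np.cross(z,x)
    return np.stack([x,y,z],1)
def rel(p,Rg,s=None):
    s=s or get_state();R0=R.from_rotvec(s['tool_rot']).as_matrix()
    w=R.from_matrix(R0.T@Rg).as_rotvec(degrees=True)
    return w,R0.T@(np.array(p)-s['position'])*100,Rg.T@(np.array(p)-s['position'])*100
E
python3 - <<'E'
from h import *
s=get_state();print(R.from_rotvec(s['tool_rot']).as_matrix().round(3))
for sg in(1,-1):
    print(sg,[a.round(2) for a in rel([0.52,0.06,0.24],goal_rot(.536,sg))])
E
```

```text
[[-0.001  0.959  0.285]
 [ 0.002  0.285 -0.959]
 [-1.    -0.    -0.002]]
1 [array([ 1.6584e+02, -1.0000e-02,  1.5000e-01]), array([  0.15,  51.56, -55.89]), array([ 5.000e-02, -6.367e+01,  4.158e+01])]
-1 [array([-1.416e+01, -1.000e-01, -1.000e-02]), array([  0.15,  51.56, -55.89]), array([ 5.000e-02,  6.367e+01, -4.158e+01])]
```

jog_arm(
  targets=[
    [-7.1,0,0,0,0,0,0],
    [-7.1,0,0,0,0,0,0],
    [0,0,0,0,4.9,-2.94,0],
    [0,0,0,0,4.9,-2.94,0],
    [0,0,0,0,4.9,-2.94,0],
    [0,0,0,0,4.9,-2.94,0],
    [0,0,0,0,4.9,-2.94,0],
    [0,0,0,0,4.9,-2.94,0],
    [0,0,0,0,4.9,-2.94,0],
    [0,0,0,0,4.9,-2.94,0],
  ],
  squeeze=10,
)

```text
time: 1.35
position: [0.4021, -0.2188, 0.2413]
tool_rot: [0.805, 1.416, -0.806]
ft_force: [1.0, -1.0, 0.1]
grip_width: 0.018
```

jog_arm(
  targets=[
    [0,0,0,0,4.9,-2.94,0],
    [0,0,0,0,4.9,-2.94,0],
    [0,0,0,0,4.9,-2.94,0],
    [0,0,0,0,4.9,-2.94,0],
    [0,0,0,0,4.9,-2.94,0],
    [0,0,0,0,4.9,-2.94,0],
    [0,0,0,0,0,0,0],
    [0,0,0,0,0,0,0],
  ],
)

```text
time: 2.35
position: [0.5639, 0.0807, 0.2409]
tool_rot: [0.804, 1.417, -0.807]
ft_force: [0.3, -0.1, 0.6]
grip_width: 0.009
```

```bash
python3 - <<'E'
from h import *
s=get_state();print(s)
im,d=get_image('wrist');np.savez('w1.npz',im=im,d=d,p=s['position'],r=s['tool_rot'])
cv2.imwrite('pics/w1.png',im[:,:,::-1])
M=np.array(camera_info('wrist')['mount']);T=np.eye(4);T[:3,:3]=R.from_rotvec(s['tool_rot']).as_matrix();T[:3,3]=s['position']
P=world('wrist',im,d,T@M);np.save('Pw1.npy',P)
E
```

```text
{'time': 2.35, 'joint_positions': array([ 0.51899969,  0.23404587, -0.81680736,  1.63276785,  0.17432667,
        1.35193681, -1.35656666]), 'qd': array([ 0.02719543, -0.01993838,  0.02251589,  0.00760034,  0.0034971 ,
        0.00112844,  0.00083505]), 'joint_torque': array([-1.44196518e+00, -3.43893313e+01, -6.36038214e+00, -3.09755838e+01,
       -2.03142688e-01, -1.25865676e-01, -6.30681156e-03]), 'position': array([0.56385216, 0.08070515, 0.2408526 ]), 'tool_rot': array([ 0.8044586 ,  1.41740546, -0.80663092]), 'ft_force': array([ 0.33519493, -0.09718208,  0.59475858]), 'torque': array([-0.05075836,  0.03866224,  0.04041677]), 'grip_width': 0.00934329589246994}
```

View pics/w1.png

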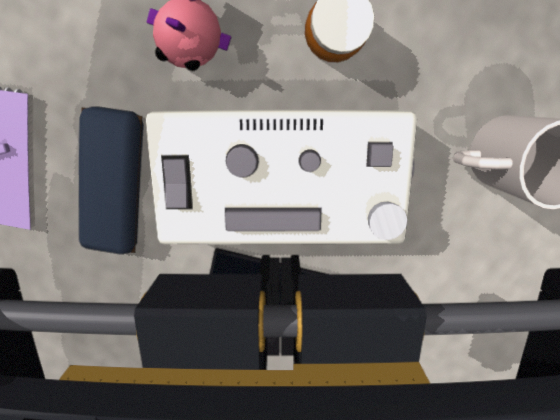

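The wrist view shows the whole clock: rocker (175,182), hour key (242,160), minute key (310,160), square key (380,154), snooze bar (272,219) and tin (387,221). The closed fingertips are at about (280,262). I'll measure these points in world coordinates.

```bash
python3 - <<'E'
from h import *
z=np.load('w1.npz');im,d=z['im'],z['d'];P=np.load('Pw1.npy')
g=cv2.cvtColor(im,cv2.COLOR_RGB2GRAY)
roi=np.zeros_like(g,bool);roi[115:240,155:408]=1
deckm=roi&(g>190);print('deck z',np.median(P[deckm][:,2]))
m=((g<150)&roi).astype(np.uint8)
n,l,st,cc=cv2.connectedComponentsWithStats(m)
for i in range(1,n):
    if st[i,4]>150:
        q=P[l==i];print(cc[i].round(1),st[i],q[:,:2].mean(0).round(4),np.median(q[:,2]).round(4))
# model fit: centroid at known
C={}
names={'hour':(242,160,20,36),'minute':(310,160,20,-26),'square':(380,154,26,-90),'snooze':(272,219,-36,8),'rocker':(175,182,0,98)}
A=[];B=[]
for k,(u,v,x,y) in names.items():
    j=l[v,u];q=P[l==j];q=q[q[:,2]>0.052];r=cv2.minAreaRect(q[:,:2].astype(np.float32));c=np.array(r[0]);print(k,c.round(4),np.array(r[1]).round(4),np.percentile(q[:,2],[5,50,95]).round(4));A.append((x/1e3,y/1e3));B.append(c)
A=np.array(A);B=np.array(B);a=A-A.mean(0);b=B-B.mean(0)
th=np.arctan2((a[:,0]*b[:,1]-a[:,1]*b[:,0]).sum(),(a*b).sum());Rt=np.array([[np.cos(th),-np.sin(th)],[np.sin(th),np.cos(th)]])
t=B.mean(0)-Rt@A.mean(0);print('theta',th,'t',t,'res mm',((B-(A@Rt.T+t))*1e3).round(1))
# fingertip depth
print(d[255:275:4,265:300:5].round(3)); print(P[262,272:292:4])
w=(P[...,2]>0.049)&(P[...,2]<0.06)&roi
r=cv2.minAreaRect(P[w][:,:2].astype(np.float32));print(r)
for v in range(150,215,5): print(v,P[v,176].round(4))
E
```

```text
deck z 0.05538544363298531
[379.3 154. ] [366 142  27  25 636] [0.6434 0.0238] 0.0648
[242.  160.3] [226 144  33  34 870] [0.5754 0.1263] 0.0651
[309.4 160. ] [299 149  22  23 393] [0.6064 0.0745] 0.0649
[177.  181.5] [ 161  155   32   55 1501] [0.5272 0.1686] 0.0612
[273.1 218.9] [ 225  207   97   24 2209] [0.5424 0.0745] 0.0651
hour [0.5961 0.1302] [0.0707 0.0302] [0.0558 0.0651 0.0665]
minute [0.6064 0.0737] [0.0187 0.0194] [0.0555 0.0649 0.0664]
square [0.6335 0.063 ] [0.0274 0.1136] [0.0558 0.0648 0.0663]
snooze [0.5817 0.0968] [0.1146 0.0925] [0.0562 0.0651 0.0665]
rocker [0.5683 0.161 ] [0.0527 0.1432] [0.056  0.0612 0.0662]
theta 0.4179262469592929 t [0.59383025 0.09774393] res mm [[ -1.4  -8.6]
 [-16.2  -8.4]
 [-20.6  37. ]
 [ 24.    6.3]
 [ 14.2 -26.4]]
[[0.176 0.415 0.416 0.416 0.416 0.416 0.176]
 [0.17  0.174 0.175 0.174 0.175 0.171 0.171]
 [0.165 0.171 0.169 0.17  0.17  0.17  0.167]
 [0.162 0.166 0.165 0.171 0.165 0.165 0.162]
 [0.156 0.161 0.161 0.171 0.162 0.162 0.158]]
[[0.56992814 0.08793602 0.22756782]
 [0.57091052 0.08629801 0.22757556]
 [0.57200023 0.08472443 0.22785757]
 [0.57263945 0.08287366 0.22698685]
 [0.5738094  0.08135351 0.22748127]]
((0.5763491988182068, 0.08605928719043732), (0.12002018094062805, 0.24870672821998596), 30.902238845825195)
150 [0.5512 0.1834 0.0556]
155 [0.5475 0.1811 0.057 ]
160 [0.5444 0.1784 0.0608]
165 [0.5403 0.1764 0.0608]
170 [0.5363 0.1742 0.0613]
175 [0.5318 0.1723 0.0604]
180 [0.5279 0.1701 0.0615]
185 [0.524  0.1679 0.0625]
190 [0.5199 0.1657 0.0627]
195 [0.5155 0.1637 0.0625]
200 [0.5123 0.1612 0.0655]
205 [0.5089 0.1588 0.0678]
210 [0.4993 0.1581 0.0549]
```

```bash
python3 - <<'E'
from h import *
z=np.load('w1.npz');im,d=z['im'],z['d'];P=np.load('Pw1.npy')
g=cv2.cvtColor(im,cv2.COLOR_RGB2GRAY)
roi=np.zeros_like(g,bool);roi[115:240,155:408]=1
n,l,st,cc=cv2.connectedComponentsWithStats(((g<150)&roi).astype(np.uint8))
names={'hour':(242,160,20,36,.062),'minute':(310,160,20,-26,.062),'square':(380,154,26,-90,.062),'snooze':(272,219,-36,8,.062),'rocker':(175,182,0,98,.058)}
A=[];B=[]
for k,(u,v,x,y,zz) in names.items():
    q=P[(l==l[v,u])&(P[...,2]>zz)];A.append((x/1e3,y/1e3));B.append((np.percentile(q[:,:2]@(e:=np.array([[.858,-.514],[.514,.858]])),1,axis=0)+np.percentile(q[:,:2]@e,99,axis=0))/2@e.T)
A=np.array(A);B=np.array(B);a=A-A.mean(0);b=B-B.mean(0)
th=np.arctan2((a[:,0]*b[:,1]-a[:,1]*b[:,0]).sum(),(a*b).sum());Rt=np.array([[np.cos(th),-np.sin(th)],[np.sin(th),np.cos(th)]])
t=B.mean(0)-Rt@A.mean(0);print('theta',th,'t',t,'res mm',((B-(A@Rt.T+t))*1e3).round(1))
s=get_state();print(s['position'])
for k,xy in {'rf':(-21,98),'hour':(20,36),'minute':(20,-26),'rr':(21,98)}.items():
    p=Rt@(np.array(xy)/1e3)+t;w,_,r=rel([*p,0.12],goal_rot(th,-1),s);print(k,p.round(4),w.round(2),r.round(2))
E
```

```text
theta 0.5375251339314506 t [0.57561499 0.08543599] res mm [[-0.2 -0.1]
 [-0.4  0.3]
 [-0.2  0.4]
 [ 0.1  0.2]
 [ 0.7 -0.8]]
[0.56385463 0.07976988 0.24101161]
rf [0.5074 0.1589] [-0.15  0.03  0.09] [12.1  -0.8  -9.68]
hour [0.5744 0.1266] [-0.15  0.03  0.09] [12.1   3.3  -3.48]
minute [0.6061 0.0733] [-0.15  0.03  0.09] [12.1   3.3   2.72]
rr [0.5435 0.1804] [-0.15  0.03  0.09] [12.1   3.4  -9.68]
```

jog_arm(
  targets=[
    [0,0,0,0,-0.4,-4.84,0],
    [0,0,0,0,-0.4,-4.84,0],
    [0,0,0,4.5,0,0,0],
    [0,0,0,4.5,0,0,0],
    [0,0,0,3.0,0,0,0],
    [0,0,0,0,0,0,0],
    [0,0,0,0,0,0,0],
  ],
)

```text
time: 3.28
position: [0.5088, 0.1596, 0.1229]
tool_rot: [0.807, 1.414, -0.806]
ft_force: [0.2, 0.6, 0.3]
grip_width: 0.007
```

```bash
python3 - <<'E'
from h import *
s=get_state();print(s['position'],s['ft_force']);w,_,r=rel([.5074,.1589,.1],goal_rot(.5375,-1),s);print(w,r)
im,d=get_image('wrist');cv2.imwrite('pics/w2.png',im[:,:,::-1])
E
```

```text
[0.50881897 0.15963635 0.12289924] [0.18688609 0.55768721 0.25960964]
[-0.15115803  0.07471188 -0.08907659] [ 2.28992382 -0.15958903 -0.0093984 ]
```

View pics/w2.png

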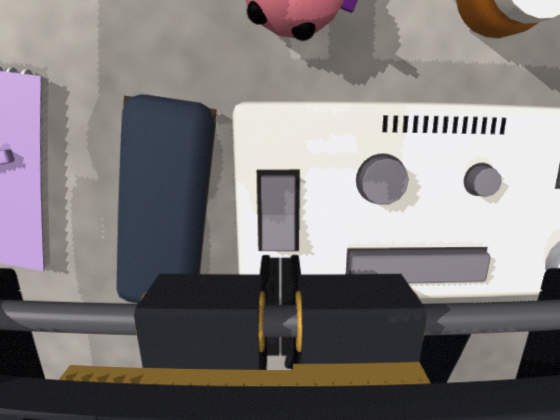

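The tip is centred on the rocker's column (tip x about 280, rocker 258–300). I'll lower it onto the front end.

jog_arm(
  targets=[
    [0,0,0,1.5,-0.15,0,0],
    [0,0,0,1.5,0,0,0],
    [0,0,0,0,0,0,0],
    [0,0,0,0,0,0,0],
  ],
)

```text
time: 3.82
position: [0.5065, 0.1599, 0.0914]
tool_rot: [0.805, 1.417, -0.805]
ft_force: [-0.8, 1.4, 0.0]
grip_width: 0.007
```

jog_arm(
  targets=[
    [0,0,0,0.3,0,0,0],
    [0,0,0,0.2,0,0,0],
    [0,0,0,0.2,0,0,0],
    [0,0,0,0,0,0,0],
  ],
)

```text
time: 4.32
position: [0.5065, 0.1596, 0.0844]
tool_rot: [0.805, 1.417, -0.806]
ft_force: [-0.9, -0.7, -0.3]
grip_width: 0.01
```

jog_arm(
  targets=[
    [0,0,0,0.2,0,0,0],
    [0,0,0,0.1,0,0,0],
    [0,0,0,0,0,0,0],
  ],
)

```text
time: 4.7
position: [0.5065, 0.1596, 0.0814]
tool_rot: [0.805, 1.417, -0.806]
ft_force: [-0.1, -0.3, 1.3]
grip_width: 0.007
```

jog_arm(
  targets=[
    [0,0,0,0.1,0,0,0],
    [0,0,0,0,0,0,0],
  ],
)

```text
time: 4.95
position: [0.5066, 0.1597, 0.0805]
tool_rot: [0.805, 1.416, -0.806]
ft_force: [-0.1, -0.2, 1.0]
grip_width: 0.005
```

jog_arm(
  targets=[
    [0,0,0,0.1,0,0,0],
    [0,0,0,0,0,0,0],
  ],
)

```text
time: 5.2
position: [0.5066, 0.1597, 0.0796]
tool_rot: [0.805, 1.416, -0.806]
ft_force: [-1.4, -0.7, 2.5]
grip_width: 0.008
```

jog_arm(
  targets=[
    [0,0,0,0.1,0,0,0],
    [0,0,0,0,0,0,0],
  ],
)

```text
time: 5.45
position: [0.5067, 0.1597, 0.0788]
tool_rot: [0.805, 1.416, -0.806]
ft_force: [-2.1, -0.4, 4.7]
grip_width: 0.007
```

jog_arm(
  targets=[
    [0,0,0,0.05,0,0,0],
    [0,0,0,0,0,0,0],
    [0,0,0,-2.0,0,0,0],
    [0,0,0,-3.0,0,0,0],
    [0,0,0,0,2.0,3.0,0],
    [0,0,0,0,2.1,3.2,0],
    [0,0,0,0,0,0,0],
    [0,0,0,0,0,0,0],
  ],
)

```text
time: 6.45
position: [0.5731, 0.1281, 0.1284]
tool_rot: [0.806, 1.417, -0.805]
ft_force: [0.6, 0.3, -0.4]
grip_width: 0.004
```

```bash
cat > look.py <<'E'
from h import *
import sys
s=get_state();im,d=get_image('wrist');cv2.imwrite(f'pics/{sys.argv[1]}.png',im[:,:,::-1])
print(s['time'],s['position'],s['ft_force'])
M=np.array(camera_info('wrist')['mount']);T=np.eye(4);T[:3,:3]=R.from_rotvec(s['tool_rot']).as_matrix();T[:3,3]=s['position']
P=world('wrist',im,d,T@M)
th=.5375;t=np.array([.5756,.0854]);Q=(P[...,:2]-t)@np.array([[np.cos(th),-np.sin(th)],[np.sin(th),np.cos(th)]])*1e3
def hz(x,y,r=3):
    m=np.hypot(Q[...,0]-x,Q[...,1]-y)<r
    return (m.sum(),(np.median(P[m][:,2])*1e3).round(1)) if m.any() else None
for k,xy in dict(rf=(-19,98),pivot=(0,98),rr=(19,98),deck=(45,60),hour=(20,36),minute=(20,-26)).items(): print(k,hz(*xy))
for k,xy in dict(hour=(20,36),minute=(20,-26)).items():
    w,_,r=rel([*(np.array([[np.cos(th),-np.sin(th)],[np.sin(th),np.cos(th)]])@np.array(xy)/1e3+t),.086],goal_rot(th,-1),s);print(k,w.round(2),r.round(2))
E
python3 look.py w3
```

```text
6.45 [0.57311211 0.12805778 0.12842906] [ 0.5525398   0.32913662 -0.43463285]
rf None
pivot (np.int64(56), np.float64(61.0))
rr (np.int64(76), np.float64(66.4))
deck (np.int64(1828), np.float64(213.8))
hour (np.int64(108), np.float64(65.9))
minute (np.int64(69), np.float64(65.1))
hour [-0.03 -0.05 -0.01] [4.24 0.03 0.19]
minute [-0.03 -0.05 -0.01] [4.24 0.03 6.39]
```

View pics/w3.png

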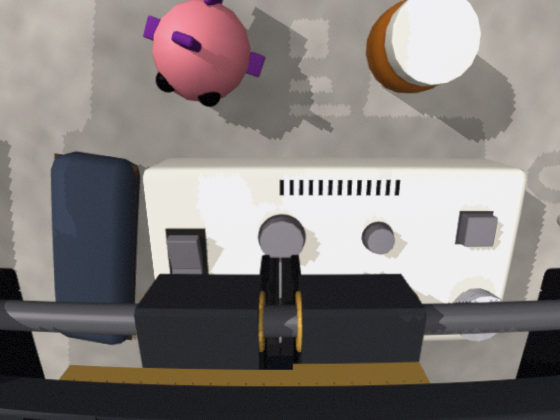

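The rear facet is now raised (66.4 mm, was about 61), so the rocker is over to alarm setting. The hour key at (281,236) lines up with the tip, so I'll press it.

jog_arm(
  targets=[
    [0,0,0,2.0,0,0.19,0],
    [0,0,0,2.0,0,0,0],
    [0,0,0,0.3,0,0,0],
    [0,0,0,0.2,0,0,0],
    [0,0,0,0,0,0,0],
  ],
)

```text
time: 7.12
position: [0.5744, 0.1259, 0.0832]
tool_rot: [0.805, 1.417, -0.806]
ft_force: [-1.6, -0.7, 1.7]
grip_width: 0.006
```

jog_arm(
  targets=[
    [0,0,0,0.2,0,0,0],
    [0,0,0,0,0,0,0],
  ],
)

```text
time: 7.38
position: [0.5748, 0.126, 0.0815]
tool_rot: [0.806, 1.416, -0.805]
ft_force: [-1.8, -1.3, 3.3]
grip_width: 0.004
```

jog_arm(
  targets=[
    [0,0,0,0.2,0,0,0],
    [0,0,0,0.08,0,0,0],
    [0,0,0,0,0,0,0],
  ],
)

```text
time: 7.75
position: [0.5748, 0.126, 0.0787]
tool_rot: [0.806, 1.416, -0.805]
ft_force: [-1.8, 0.3, 6.9]
grip_width: 0.006
```

jog_arm(
  targets=[
    [0,0,0,-2.0,0,0,0],
    [0,0,0,-2.5,0,0,0],
    [0,0,0,0,0,3.1,0],
    [0,0,0,0,0,3.1,0],
    [0,0,0,0,0,0,0],
    [0,0,0,0,0,0,0],
  ],
)

```text
time: 8.5
position: [0.6059, 0.0732, 0.1236]
tool_rot: [0.806, 1.417, -0.805]
ft_force: [-0.3, 1.3, -0.4]
grip_width: 0.003
```

```bash
python3 look.py w4
```

```text
8.5 [0.60589137 0.07323119 0.12358712] [-0.26625136  1.32096418 -0.41018936]
rf (np.int64(56), np.float64(61.2))
pivot (np.int64(55), np.float64(61.2))
rr (np.int64(88), np.float64(66.2))
deck (np.int64(67), np.float64(55.6))
hour (np.int64(67), np.float64(65.3))
minute (np.int64(114), np.float64(65.8))
hour [-0.03 -0.04 -0.02] [ 3.76  0.02 -6.2 ]
minute [-0.03 -0.04 -0.02] [3.76 0.02 0.  ]
```

View pics/w4.png

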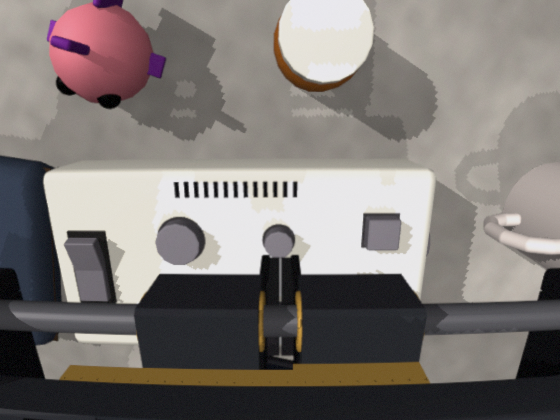

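The tip lines up with the minute key at (279,240), the rocker's front is still down (61.2 mm), and the hour key has sprung back (65.3 mm). I'll press the minute key.

jog_arm(
  targets=[
    [0,0,0,2.0,0,0,0],
    [0,0,0,1.8,0,0,0],
    [0,0,0,0.3,0,0,0],
    [0,0,0,0,0,0,0],
  ],
)

```text
time: 9.05
position: [0.6051, 0.0728, 0.0818]
tool_rot: [0.804, 1.419, -0.806]
ft_force: [-1.9, -0.1, 3.5]
grip_width: 0.005
```

jog_arm(
  targets=[
    [0,0,0,0.2,0,0,0],
    [0,0,0,0.1,0,0,0],
    [0,0,0,0,0,0,0],
  ],
)

```text
time: 9.43
position: [0.606, 0.0728, 0.0796]
tool_rot: [0.805, 1.417, -0.805]
ft_force: [-4.0, 0.9, 4.9]
grip_width: 0.005
```

jog_arm(
  targets=[
    [0,0,0,0.1,0,0,0],
    [0,0,0,0,0,0,0],
  ],
)

```text
time: 9.68
position: [0.606, 0.0728, 0.0786]
tool_rot: [0.805, 1.417, -0.806]
ft_force: [-4.2, 0.5, 6.1]
grip_width: 0.003
```

jog_arm(
  targets=[
    [0,0,0,-2.0,0,0,0],
    [0,0,0,-2.5,0,0,0],
    [0,0,0,0,0.1,-4.2,0],
    [0,0,0,0,0,-4.2,0],
    [0,0,0,0,0,-4.0,0],
    [0,0,0,0,0,0,0],
    [0,0,0,0,0,0,0],
  ],
)

```text
time: 10.55
position: [0.5447, 0.1788, 0.124]
tool_rot: [0.806, 1.414, -0.805]
ft_force: [-0.1, -0.7, 0.1]
grip_width: 0.01
```

```bash
python3 look.py w5; python3 - <<'E'
from h import *
print(rel([.5435,.1804,.086],goal_rot(.5375,-1))[2])
E
```

```text
10.55 [0.54468729 0.17875427 0.1239928 ] [-0.0818929  -0.71679251  0.0996218 ]
rf None
pivot None
rr (np.int64(222), np.float64(115.1))
deck (np.int64(1122), np.float64(212.7))
hour (np.int64(68), np.float64(65.2))
minute (np.int64(65), np.float64(65.4))
hour [-0.08  0.1  -0.08] [ 3.8  -0.12  6.  ]
minute [-0.08  0.1  -0.08] [ 3.8  -0.12 12.2 ]
[ 3.77091412e+00  2.65022226e-03 -2.62672562e-01]
```

View pics/w5.png

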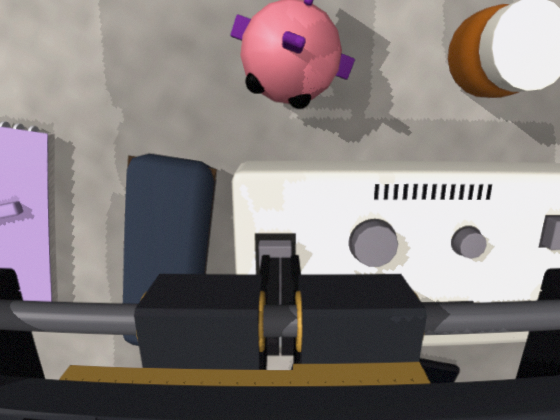

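Both keys are back up. The tip (280) sits about 2 mm right of the rocker's centre (275), so I'll correct that and press the rear end.

jog_arm(
  targets=[
    [0,0,0,1.8,0,-0.2,0],
    [0,0,0,1.7,0,0,0],
    [0,0,0,0.3,0,0,0],
    [0,0,0,0.2,0,0,0],
    [0,0,0,0.2,0,0,0],
    [0,0,0,0,0,0,0],
  ],
)

```text
time: 11.35
position: [0.5428, 0.1813, 0.0814]
tool_rot: [0.806, 1.416, -0.805]
ft_force: [-0.6, 0.2, -0.4]
grip_width: 0.01
```

jog_arm(
  targets=[
    [0,0,0,0.15,0,0,0],
    [0,0,0,0.1,0,0,0],
    [0,0,0,0,0,0,0],
  ],
)

```text
time: 11.72
position: [0.5429, 0.1815, 0.0792]
tool_rot: [0.806, 1.416, -0.805]
ft_force: [-1.4, -0.3, 3.6]
grip_width: 0.002
```

jog_arm(
  targets=[
    [0,0,0,0.1,0,0,0],
    [0,0,0,0,0,0,0],
  ],
)

```text
time: 11.98
position: [0.5429, 0.1814, 0.0783]
tool_rot: [0.806, 1.416, -0.805]
ft_force: [-1.1, -0.5, 6.3]
grip_width: 0.005
```

jog_arm(
  targets=[
    [0,0,0,-2.0,0,0,0],
    [0,0,0,-4.0,0,0,0],
    [0,0,0,-4.0,0,0,0],
    [0,0,0,-3.0,0,3.0,0],
    [0,0,0,-3.0,0,5.0,0],
    [0,0,0,0,0,0,0],
    [0,0,0,0,0,0,0],
  ],
)

```text
time: 12.85
position: [0.5831, 0.1129, 0.238]
tool_rot: [0.806, 1.417, -0.805]
ft_force: [-0.5, 0.4, -0.3]
grip_width: 0.002
```

```bash
python3 look.py w6; python3 - <<'E'
from h import *
im,d=get_image('top');a=np.load('top.npz')
cv2.imwrite('pics/topdiff.png',np.vstack([a['im'][130:310,120:400],im[130:310,120:400]])[:,:,::-1])
E
```

```text
12.85 [0.58314758 0.11290556 0.23799161] [-0.46839366  0.38752639 -0.29100766]
rf (np.int64(30), np.float64(66.6))
pivot (np.int64(31), np.float64(60.9))
rr (np.int64(161), np.float64(291.3))
deck (np.int64(1517), np.float64(325.4))
hour (np.int64(30), np.float64(65.3))
minute (np.int64(34), np.float64(65.4))
hour [-0.06 -0.04 -0.01] [15.2  -0.06 -1.62]
minute [-0.06 -0.04 -0.01] [15.2  -0.06  4.58]
```

View pics/w6.png

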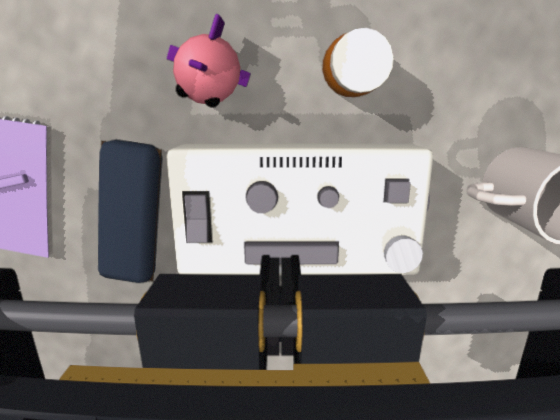

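View pics/topdiff.png

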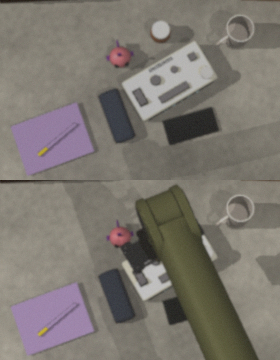

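The front facet is raised again (66.6 mm), so the rear is down. Both keys are up, and the clock, tin and surrounding things look unmoved. I'll hand the job in.

```bash
python3 -c "
from bench import *
print(close_job())"
```

```text
the job is handed in; nothing more can be done
None
```

I made the four taps in order with the closed fingertips: rocker front, hour key, minute key, rocker rear. I then raised the arm clear and handed the job in at about 13 s; no verdict was reported.

- **Tap force:** the vertical force read at most about 7 N at the end of each move, well below the 25 N limit. I estimate both keys went down about 5 mm, from the tool's travel and the force readings.
- **Rocker:** after the first tap its rear facet stood at about 66 mm, with the front down at 61 mm. After the last tap the front stood at 66.6 mm, as at the start.
- **Keys:** the hour and minute keys read about 65 mm afterwards, so both are released. The square key and snooze bar looked normal in the last wrist picture, but I did not measure their heights.
- **Clock and surroundings:** the clock, tin and nearby things looked unmoved in the wrist picture. The keys were also within about 1 mm of their expected positions.

Two final checks were limited:
- **Rear-end height:** the gripper or other surfaces spoiled the last reading (291 mm), so rear-down is inferred from the raised front end.
- **Top view:** the arm hid part of the clock and the phone in the last picture.

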